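Index the decorating wheel and lock its push-push plunger

TASK

The painted white mug on the decorating wheel is still wet, so neither touch it nor jolt it out of place. Turn the wheel (the upright crank handle is for that) until the mug's handle points at the slanted lock plunger, and leave the wheel locked there. The plunger's button is push-push and may have been left in (locked) or out (free); a light touch on it tells which, and each click changes it. Leave the things standing around where they are.

Things in the scene. Friction and masses are not known exactly. Their poses are not given: they have to be found in the camera images.
- turntable: Grey cast foot of the decorating wheel, screwed down. Origin on the table under the wheel's axle, z up; -x points to the plunger. Light metal wheel on it: top z=55 mm, 200 mm across, below its edge a sloping rim with 36 ribs out to 120 mm radius. The plunger, bracketed on at -x, leans 30 deg outward: its axis, from button to rim, runs along (0.5, 0, -0.866) of this frame.
- button_top (a point): Centre of the flat top of the plunger's black button (a mushroom 32 mm wide, 10 mm thick, on a stem over a steel barrel 39 mm wide). Button out: at (-152, 0, 116) mm in the turntable's frame; it moves along the plunger's axis. Own z: outward along that axis, so a tool presses along -z.
- button (a joint): Push-push button, metres pressed along its axis. Rests at about 0 (out: wheel free) or 0.0068 (in: its pin stands between two rim ribs, wheel locked with 1.5 deg of play). Each full press to the hard stop at 0.014 and letting go changes over. Spring about 3.5 N at first, 6.5 N at the stop. Over a rib's flank the pin slides off, turning the free wheel up to 5 deg; right on a crest it sticks.
- wheel (a joint): Turn of the wheel about the vertical axle, rad, positive anticlockwise from above; about 0 at the start. The lock pin finds a gap between ribs at every multiple of 10 deg (0.1745 rad). A free wheel turns lightly (under 1 N at the crank) and stays where it is left.
- crank_grip (a point): Grip point on the black upright crank handle, on its axis, 66 mm above its foot, 126 mm above the table. Handle 82 mm tall and 16 to 21 mm thick, spinning freely on its pin, 86 mm from the axle. At wheel turn 0 it stands 70 deg clockwise (seen from above) of the turntable's +x.
- mug: White mug with thin painted bands on the middle of the wheel, 78 mm across, 86 mm tall, about 0.35 kg, loose, its paint wet. Origin: centre of its underside; z up; its handle points to its own -y, reaching 71 mm from its middle. At the start the wheel must turn 35 to 140 deg anticlockwise to bring the handle to the plunger.
- mug_handle (a point): Point in the mug's handle, 62 mm from the mug's middle along its -y, 55 mm above its underside.
- bottle_teal: Bystander: white and teal paint bottle, 65 mm across, 154 mm tall, upright; origin under its middle.
- beaker: Bystander: pale blue plastic beaker, 68 mm across, 94 mm tall, upright; origin under its middle.
- brush_wine: Bystander: thin round paint brush, 200 mm long, lying flat; origin under its middle.

How it is judged:
By the outcome, as a careful person would: the job done as asked, in the order asked, and still so for the second after the job is handed in, with the robot touching nothing.
It also fails if it takes over 72 s, if anything falls off the work surface, if the arm or the gripper's body presses on something with over 40 N, if the wrist force passes 120 N, or if a joint passes its speed limit or range.

ROBOT

A 7-joint arm with a two-finger parallel gripper is mounted at the origin on a cart in front of the work surface, level with it; the furniture and walls round the work are solid. World frame = base frame: x ahead of the robot, y to its left, z up, the work surface at z = 0. Lengths are in m, angles in degrees, forces in N, time in s.
With the tool pointing down it reaches from about 0.425 to 0.875 m from the base axis. Payload 8.4 kg.
Tool frame: the origin (TCP) lies between the finger pads; the fingertips stand 22 mm ahead of it and the grasp point (between the pads) lies 3 mm ahead of it; z points along the fingers, y is the line along which they close (so a half turn about z gives the same grasp; the last joint's range is limited). The gripper opens to 85 mm and grips with 20 to 120 N. Pads are 22 mm wide; open, the fingers measure 114 mm over their backs; the gripper's body (76 mm by 85 mm) begins 54 mm behind the grasp point. The pads swing forward as they close: fully open they stand 13 mm farther back than shut.
Start: joints at [-5.684, 19.091, 2.286, 83.961, -0.768, 76.965, -3.352], TCP at [0.65, -0, 0.253] pointing down, gripper open.
Joint ranges: [-147.57, 147.57], [-21.85, 119.76], [-74.77, 79.35], [14.55, 137.4], [-85.83, 265.84], [4.83, 119.75], [-152.11, 152.11]. Speed limits (degrees/s): [127.2, 127.2, 159.86, 159.86, 180, 180, 180].

INTERFACE

Orientations are given as a 3x3 rotation matrix whose columns are the frame's x, y, z axes.
In Python, from plant import monitor, imaging, ticket gives the robot as it stands.
- The arm moves only by the tool arm_command, never from a script. Its argument "increments" is a list of rows, each a list of 3 entries, a list of its own where there are three numbers: the shift along the tool's x, y, z normalised to -1 to 1, where 1 is 0.5 m, then the turn, a rotation vector about the tool's x, y, z normalised to -1 to 1, where 1 is 180 degrees, then the opening in per cent of the stroke, from 0 (shut) to 100 (fully open). A call has 1 to 20 rows; each row is the pose to reach, as a shift and turn from the pose commanded when the call began, along the tool's axes at that moment, turning the shorter way round; what a row does not reach only later rows make up. A row lasts 1/8 s, in which the tool goes at most 62.5 mm and 10.7 degrees, less where a joint would pass 70% of its speed; a pose out of reach is approached as far as the arm can. A call with a number of a shift or a turn outside -1 to 1 is refused whole. A call with a gripper value outside its range is refused whole. The fingers move at their own pace and stop on an object; "force" is the grip in N (left out, the last holds). Time passes only in rows, so rows that repeat a pose let the fingers close. It gives the time, the measured TCP pose, the force, the opening and the grip force at its end, in the units of the state.
- monitor.get_obs(): the state, without advancing time (a new reading comes with each control period).
- imaging.read_camera(name): name is "scene" or "side" or "wrist"; returns the picture (420x560x3 uint8, red, green, blue); there is no depth.
- imaging.camera_model(name): a dict with "fx", "fy", "cx", "cy" (pixels), "pose" (4x4, takes a point from camera to world coordinates). Camera axes: x right, y down, z forward; pixel columns grow to the right and rows downward; lengths in m; the calibration is good to about 2 mm. A picture is of the moment at which its call begins: read the wrist's pose just before it. camera_model takes no time and is no camera call; for the wrist camera it gives the pose at the moment of the call.
- ticket.close_job(): hands the job in; it is judged then, once.
The state is a dict: "time": time; "joint_positions": joint angles; "dq": joint speeds; "effort": joint torques, N m; "ee_pos": TCP position; "eef_rot": TCP orientation; "wrist_force": force on the tool from outside, world axes, zero at the start; "torque": the same for the moment, N m; "grip_width": finger opening in m; "grasp_force": force on a finger pad.
Only numpy, scipy, OpenCV 4.12 (cv2) and the standard library are available. Lean on these libraries where they do the work, as an engineer would, in place of code of your own. Each camera call takes 0.05 s, during which the arm holds its last target. There are 200 camera calls.

## Working session

There is one attempt and no reset: what is moved stays moved. The work goes in short steps, Python scripts to look and compute and a tool call to move; the robot and the scene stay as the last step left them, time stands still between calls to the robot, and variables do not carry over. Pictures are saved under pics/ and viewed, at most 10 in all, crops included, and the job is handed in when it is done.

Besides the shell and the picture viewer there is one more tool, called after "Request:" by a JSON object that holds its "op" and its "data". arm_command: Moves the arm, as the interface text tells. Its arguments: {"type":"object","properties":{"increments":{"type":"array","items":{"type":"array"}},"force":{"type":"number"}},"required":["increments"]}

```bash
mkdir -p pics; python3 - <<'E'
from plant import monitor, imaging
import cv2,numpy as np
ims=[]
for n in("scene","side","wrist"):
    m=imaging.camera_model(n);im=imaging.read_camera(n);cv2.imwrite(f"pics/{n}0.png",im[:,:,::-1])
    print(n,m["fx"],m["cx"],m["cy"],np.round(m["pose"],3).tolist())
    ims.append(im)
o=monitor.get_obs();print(o["time"],o["ee_pos"],o["wrist_force"])
E
```

```text
scene 512.3629356498885 271.6768506206149 215.2790833452321 [[0.887, -0.214, 0.41, 0.008], [-0.462, -0.401, 0.791, -0.964], [-0.004, -0.891, -0.455, 0.677], [0.0, 0.0, 0.0, 1.0]]
side 466.99387184248445 287.10196211548947 221.4785430516855 [[-0.965, -0.107, 0.239, 0.253], [-0.261, 0.44, -0.859, 1.14], [-0.013, -0.891, -0.453, 0.674], [0.0, 0.0, 0.0, 1.0]]
wrist 301.6729543833925 279.1221034305309 211.19245407039065 [[1.0, 0.001, -0.001, 0.65], [0.001, -0.947, -0.321, 0.084], [-0.001, 0.321, -0.947, 0.373], [0.0, 0.0, 0.0, 1.0]]
0.15 [ 6.49688738e-01 -2.79748034e-05  2.52642207e-01] [0.73792213 0.31243172 1.17403277]
```

View pics/scene0.png

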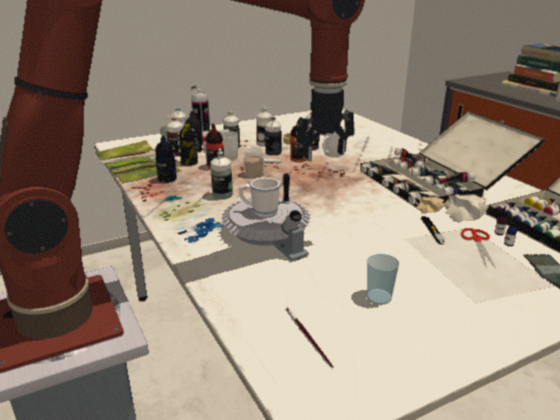

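View pics/side0.png

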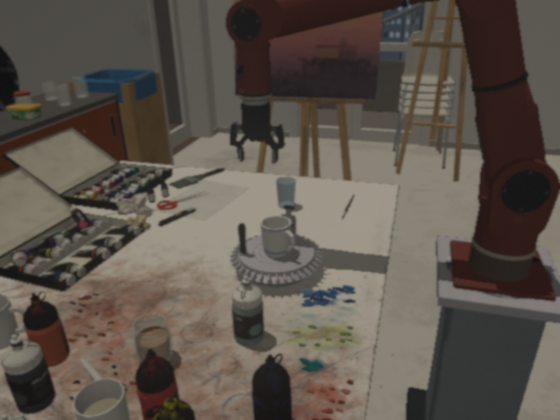

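View pics/wrist0.png

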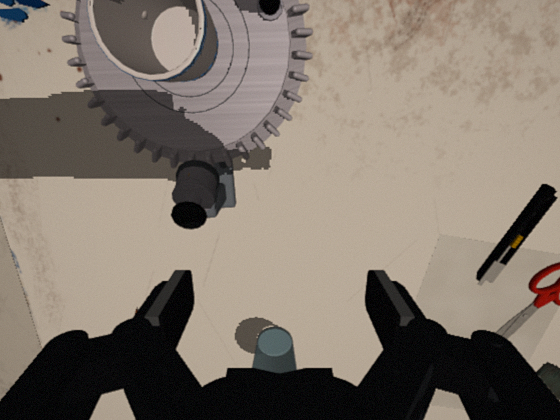

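The pictures show the wheel with the mug. In the wrist view the button top is near (189,214) and the crank top near (269,4). In the scene view the button is near (291,215) and the crank near (286,178). The beaker and brush are on the near side. Next I'll enlarge two crops.

```bash
cat >h.py <<'E'
import numpy as np,cv2
from plant import monitor,imaging
def ray(m,p):
    P=m["pose"];d=np.array([(p[0]-m["cx"])/m["fx"],(p[1]-m["cy"])/m["fy"],1.])
    return P[:3,3],P[:3,:3]@d
def onz(m,p,z):
    o,d=ray(m,p);return o+d*(z-o[2])/d[2]
def tri(*mp):
    A=np.zeros((3,3));b=np.zeros(3)
    for m,p in mp:
        o,d=ray(m,p);d=d/np.linalg.norm(d);Q=np.eye(3)-np.outer(d,d);A+=Q;b+=Q@o
    x=np.linalg.solve(A,b)
    return x,[np.linalg.norm(np.cross(ray(m,p)[1]/np.linalg.norm(ray(m,p)[1]),x-ray(m,p)[0])) for m,p in mp]
E
python3 - <<'E'
from h import *
a=cv2.imread("pics/scene0.png")[160:270,200:330];b=cv2.imread("pics/side0.png")[200:300,215:340]
a=cv2.resize(a,None,fx=3,fy=3,interpolation=cv2.INTER_CUBIC);b=cv2.resize(b,None,fx=3,fy=3,interpolation=cv2.INTER_CUBIC)
h=max(a.shape[0],b.shape[0]);c=np.zeros((h,a.shape[1]+b.shape[1],3),np.uint8);c[:a.shape[0],:a.shape[1]]=a;c[:b.shape[0],a.shape[1]:]=b
cv2.imwrite("pics/c1.png",cv2.convertScaleAbs(c,alpha=1.5))
w,s,d=[imaging.camera_model(n) for n in("wrist","scene","side")]
print(tri((w,(189,214)),(s,(291,215))));print(onz(w,(189,214),.116));print(onz(w,(269,4),.142),tri((s,(286,176)),(d,(242,226))))
E
```

```text
(array([ 0.56334886, -0.00511082,  0.11153247]), [np.float64(0.0043440411907573785), np.float64(0.004344041190757414)])
[ 0.56853983 -0.00573165  0.116     ]
[0.64317147 0.14945104 0.142     ] (array([0.64067527, 0.16891768, 0.13487453]), [np.float64(2.4932161167037237e-05), np.float64(2.493216116721603e-05)])
```

View pics/c1.png

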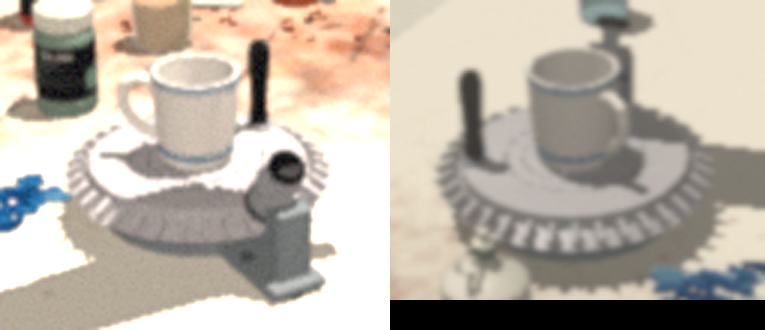

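Button in the scene crop is at image (295.7,216). The crank top is at scene (286.3,174.3) and side (241.7,224). The mug handle points left in the scene view.

```bash
python3 - <<'E'
from h import *
print(np.round(monitor.get_obs()["eef_rot"],3))
w,s,d=[imaging.camera_model(n) for n in("wrist","scene","side")]
print(tri((w,(189,214)),(s,(295.7,216))),tri((s,(286.3,174.3)),(d,(241.7,224))))
E
```

```text
[[ 0.     1.    -0.001]
 [ 1.    -0.    -0.   ]
 [-0.    -0.001 -1.   ]]
(array([ 0.56787753, -0.008582  ,  0.10997386]), [np.float64(0.0014458872311854617), np.float64(0.0014458872311854838)]) (array([0.64130627, 0.16832086, 0.14006115]), [np.float64(7.18022684471736e-05), np.float64(7.180226844712685e-05)])
```

Request:
{"op": "arm_command", "data": {"increments": [[[0.12,-0.14,-0.22],[0,0,0],100],[[0.12,-0.14,-0.22],[0,0,0],100],[[0.12,-0.14,-0.22],[0,0,0],100],[[0.12,-0.14,-0.22],[0,0,0],100],[[0.12,-0.14,-0.22],[0,0,0],100]]}}

```text
time: 0.78
ee_pos: [0.5801, 0.0588, 0.3613]
eef_rot: [[0.001, 1.0, -0.003], [1.0, -0.001, -0.001], [-0.001, -0.003, -1.0]]
wrist_force: [-0.6, 0.6, -0.2]
grip_width: 0.0855
grasp_force: 0.0
```

```bash
python3 - <<'E'
from h import *
import pickle
m=imaging.camera_model("wrist");im=imaging.read_camera("wrist");cv2.imwrite("pics/w1.png",im[:,:,::-1]);pickle.dump(m,open("w1.pkl","wb"))
cv2.imwrite("pics/w1c.png",cv2.resize(im[:260,130:430,::-1],None,fx=2.3,fy=2.3))
print(np.round(m["pose"][:3,3],4),monitor.get_obs()["ee_pos"])
E
```

```text
[0.5808 0.1433 0.4818] [0.58008979 0.05878473 0.36113768]
```

View pics/w1c.png

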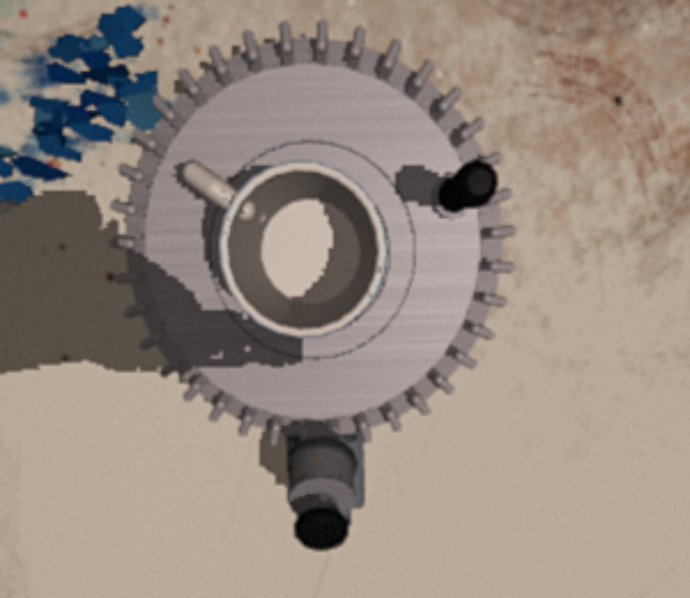

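The crop shows, in crop pixels: button top at (321,528), crank top at (481,182), mug rim centre at (303,248) and handle end near (190,172). The wheel top spans x 146–482 and y 66–420.

```bash
python3 - <<'E'
from h import *
import pickle
m=pickle.load(open("w1.pkl","rb"));s=imaging.camera_model("scene");d=imaging.camera_model("side")
f=lambda u,v:(130+u/2.3,v/2.3)
e=[onz(m,f(*p),.055)[:2] for p in((146,240),(482,240),(312,66),(312,420))]
print("edge",np.round(e,4).tolist());wc=np.array([(e[0][0]+e[1][0])/2,(e[2][1]+e[3][1])/2])
B=tri((m,f(321,528)),(s,(295.7,216)));print("wc",wc,"button",B,onz(m,f(321,528),.116),onz(m,f(321,528),.110))
c=tri((m,f(481,182)),(s,(286.3,174.3)),(d,(241.7,224)));print("crank",c,onz(m,f(481,182),.142))
mc=onz(m,f(303,248),.141);print("mug",mc)
for z in(.10,.115,.13):
    h=onz(m,f(188,172),z);v=h-mc;print(z,h,np.hypot(*v[:2]),np.degrees(np.arctan2(v[1],v[0])))
b=onz(m,f(321,528),.112)[:2]-wc;k=onz(m,f(481,182),.142)[:2]-wc
print(np.hypot(*b),np.degrees(np.arctan2(b[1],b[0])),np.hypot(*k),np.degrees(np.arctan2(k[1],k[0])))
im=cv2.imread("pics/w1.png");hsv=cv2.cvtColor(im,cv2.COLOR_BGR2HSV)
mk=(im.max(2)<22).astype(np.uint8);n,l,st,ce=cv2.connectedComponentsWithStats(mk[:260])
print([(st[i].tolist(),ce[i].round(1).tolist()) for i in range(1,n) if st[i][4]>60])
E
```

```text
edge [[0.4655, 0.1486], [0.6604, 0.1485], [0.5632, 0.2369], [0.5603, 0.0417]]
wc [0.56296751 0.13934093] button (array([ 0.56798299, -0.00948305,  0.11003647]), [np.float64(0.000905280787874804), np.float64(0.0009052807878746102)]) [ 0.56740127 -0.00659112  0.116     ] [ 0.56718226 -0.00904976  0.11      ]
crank (array([0.64177723, 0.17067554, 0.1402124 ]), [np.float64(0.0016573671213641298), np.float64(0.0012698433321902199), np.float64(0.001514941158841396)]) [0.64212886 0.17205804 0.142     ]
mug [0.56143026 0.14399143 0.141     ]
0.1 [0.50183396 0.18032563 0.1       ] 0.06979894317852824 148.63050227239637
0.115 [0.5049348 0.1788703 0.115    ] 0.06639482017660261 148.3098575077075
0.13 [0.50803565 0.17741498 0.13      ] 0.06299300127081847 147.95456895394472
0.14763342126128162 -88.33571196776995 0.08565586926704577 22.455142773793803
[([321, 70, 24, 22, 267], [331.3, 81.8]), ([551, 162, 9, 17, 77], [555.3, 171.3]), ([480, 204, 51, 56, 708], [509.3, 228.9]), ([259, 221, 22, 17, 300], [269.3, 229.0])]
```

Request:
{"op": "arm_command", "data": {"increments": [[[-0.09,-0.024,0.1],[0,0.05,0],0],[[-0.188,-0.024,0.2],[0,0.1,0],0],[[-0.188,-0.024,0.3],[0,0.1667,0],0],[[-0.188,-0.024,0.412],[0,0.1667,0],0],[[-0.188,-0.024,0.412],[0,0.1667,0],0],[[-0.188,-0.024,0.412],[0,0.1667,0],0]]}}

```text
time: 1.58
ee_pos: [0.5689, -0.0336, 0.159]
eef_rot: [[-0.001, 1.0, 0.001], [0.866, 0.001, 0.5], [0.5, 0.001, -0.866]]
wrist_force: [0.6, -0.5, 0.7]
grip_width: 0.0001
grasp_force: 0.0
```

```bash
python3 - <<'E'
from h import *
o=monitor.get_obs();B=np.array([.5672,-.009,.110]);a=np.array([-.017,.5,-.866])
R=np.array(o["eef_rot"]);print(R.T@(B-o["ee_pos"]),R.T@a,o["wrist_force"],o["grip_width"])
# bottle: white cap top centre, crop pixels in scene & side
s=imaging.camera_model("scene");d=imaging.camera_model("side")
print("bottle",tri((s,(222,161)),(d,(246.5,292))))
im=imaging.read_camera("wrist");cv2.imwrite("pics/w2.png",im[:,:,::-1])
E
```

```text
[-0.00312774 -0.00178036  0.05471807] [ 3.41495913e-04 -1.77231669e-02  9.99965386e-01] [ 0.56415268 -0.49802365  0.70474352] 9.012307541379869e-05
bottle (array([0.54740807, 0.40459602, 0.11457273]), [np.float64(0.001740405378332654), np.float64(0.0017404053783327148)])
```

View pics/w2.png

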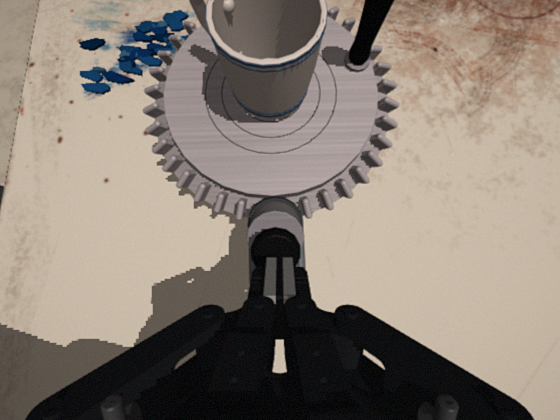

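The picture shows the closed fingertips lined up just short of the button, which is at (277,243). Now a slow touch.

Request:
{"op": "arm_command", "data": {"increments": [[[-0.006,-0.003,0.02],[0,0,0],0],[[-0.006,-0.003,0.046],[0,0,0],0],[[-0.006,-0.003,0.052],[0,0,0],0],[[-0.006,-0.003,0.058],[0,0,0],0],[[-0.006,-0.003,0.058],[0,0,0],0]]}}

```text
time: 2.25
ee_pos: [0.5666, -0.0216, 0.1312]
eef_rot: [[-0.001, 1.0, -0.0], [0.866, 0.001, 0.501], [0.501, 0.0, -0.866]]
wrist_force: [-1.6, 0.2, 5.6]
grip_width: 0.0001
grasp_force: 2.2
```

```bash
python3 - <<'E'
from h import *
s=imaging.camera_model("scene");d=imaging.camera_model("side")
print(onz(s,(222,161),.154),onz(d,(246.5,290),.154))
E
```

```text
[0.51179476 0.31065653 0.154     ] [0.52704955 0.45164029 0.154     ]
```

Request:
{"op": "arm_command", "data": {"increments": [[[0,0,-0.005],[0,0,0],0],[[0,0,-0.005],[0,0,0],0],[[0,0,-0.005],[0,0,0],0]]}}

```text
time: 2.62
ee_pos: [0.5667, -0.0233, 0.1332]
eef_rot: [[-0.0, 1.0, 0.0], [0.866, -0.0, 0.5], [0.5, 0.0, -0.866]]
wrist_force: [-0.1, 0.2, 4.4]
grip_width: -0.0001
grasp_force: 1.9
```

Request:
{"op": "arm_command", "data": {"increments": [[[0,0,-0.004],[0,0,0],0],[[0,0,-0.004],[0,0,0],0],[[0,0,-0.004],[0,0,0],0]]}}

```text
time: 3.0
ee_pos: [0.5666, -0.0245, 0.1346]
eef_rot: [[0.0, 1.0, 0.0], [0.866, -0.0, 0.5], [0.5, 0.0, -0.866]]
wrist_force: [0.9, -0.7, 3.0]
grip_width: 0.0003
grasp_force: 1.7
```

Request:
{"op": "arm_command", "data": {"increments": [[[0,0,-0.004],[0,0,0],0],[[0,0,-0.004],[0,0,0],0],[[0,0,-0.004],[0,0,0],0]]}}

```text
time: 3.38
ee_pos: [0.5661, -0.0254, 0.136]
eef_rot: [[0.0, 1.0, -0.001], [0.866, -0.0, 0.5], [0.5, -0.001, -0.866]]
wrist_force: [0.5, -0.7, -0.5]
grip_width: -0.0004
grasp_force: 0.0
```

Request:
{"op": "arm_command", "data": {"increments": [[[0,0,-0.004],[0,0,0],0],[[0,0,-0.004],[0,0,0],0],[[0,0,-0.004],[0,0,0],0]]}}

```text
time: 3.75
ee_pos: [0.5665, -0.0264, 0.1381]
eef_rot: [[0.0, 1.0, 0.0], [0.866, -0.0, 0.5], [0.5, 0.0, -0.866]]
wrist_force: [-1.0, -0.0, -0.9]
grip_width: -0.0
grasp_force: 0.0
```

The touch settled it: contact ended at fingertip z≈0.116 with about 3.5 N, so the button is out and the wheel is free. Next is the crank.

```bash
cat >>h.py <<'E'
from scipy.spatial.transform import Rotation as Ro
def rel(p,yaw,tilt=0,o=None):
    """numbers for arm_command: target TCP p; tool y at world angle yaw, tool z down"""
    o=o or monitor.get_obs();R=np.array(o["eef_rot"]);y=np.radians(yaw)
    T=np.column_stack([[-np.sin(y),np.cos(y),0],[np.cos(y),np.sin(y),0],[0,0,-1.]])
    return np.round(R.T@(np.array(p)-o["ee_pos"])/.5,3),np.round(Ro.from_matrix(R.T@T).as_rotvec()/np.pi,4)
E
python3 - <<'E'
from h import *
print(rel([.567,-.03,.25],0));print(rel([.642,.171,.25],-68));print(rel([.642,.171,.19],-68))
E
```

```text
(array([ 0.106,  0.001, -0.197]), array([ 0.    , -0.1667, -0.    ]))
(array([0.454, 0.151, 0.004]), array([-0.0988, -0.1465,  0.3687]))
(array([0.394, 0.151, 0.107]), array([-0.0988, -0.1465,  0.3687]))
```

Request:
{"op": "arm_command", "data": {"increments": [[[0,0,-0.1],[0,0,0],0],[[0.106,0,-0.197],[0,-0.05,0],0],[[0.106,0,-0.197],[-0.03,-0.1465,0.1],40],[[0.2,0.15,-0.12],[-0.0988,-0.1465,0.2],50],[[0.454,0.151,0.004],[-0.0988,-0.1465,0.3],50],[[0.454,0.151,0.004],[-0.0988,-0.1465,0.3687],50],[[0.454,0.151,0.004],[-0.0988,-0.1465,0.3687],50],[[0.454,0.151,0.004],[-0.0988,-0.1465,0.3687],50],[[0.454,0.151,0.004],[-0.0988,-0.1465,0.3687],50],[[0.454,0.151,0.004],[-0.0988,-0.1465,0.3687],50],[[0.454,0.151,0.004],[-0.0988,-0.1465,0.3687],50],[[0.454,0.151,0.004],[-0.0988,-0.1465,0.3687],50]]}}

```text
time: 5.25
ee_pos: [0.6419, 0.171, 0.2498]
eef_rot: [[0.927, 0.375, -0.0], [0.375, -0.927, 0.0], [0.0, -0.0, -1.0]]
wrist_force: [0.0, 0.0, -1.8]
grip_width: 0.0425
grasp_force: 0.0
```

```bash
python3 - <<'E'
from h import *
print(rel([.642,.171,.129],-68))
E
```

```text
(array([0.   , 0.   , 0.242]), array([-0.0001, -0.    ,  0.0003]))
```

Request:
{"op": "arm_command", "data": {"increments": [[[0,0,0.1],[0,0,0],50],[[0,0,0.18],[0,0,0],50],[[0,0,0.22],[0,0,0],50],[[0,0,0.242],[0,0,0],50],[[0,0,0.242],[0,0,0],40],[[0,0,0.242],[0,0,0],30],[[0,0,0.242],[0,0,0],15],[[0,0,0.242],[0,0,0],15],[[0,0,0.242],[0,0,0],15]], "force": 20}}

```text
time: 6.38
ee_pos: [0.6428, 0.1715, 0.1304]
eef_rot: [[0.927, 0.375, 0.002], [0.375, -0.927, 0.001], [0.002, 0.0, -1.0]]
wrist_force: [-0.8, 0.3, 6.2]
grip_width: 0.0196
grasp_force: 19.7
```

```bash
python3 - <<'E'
import numpy as np
def rows(ph):
    return "["+", ".join("[[%.4f, %.4f, 0], [0, 0, %.4f], 15]"%(.1726*(np.cos(np.radians(p))-1),-.1726*np.sin(np.radians(p)),-p/180) for p in ph)+"]"
print(rows([1,3,6,9,12.5,16,19.5,23,26.5,30,33.5,37,40.5,44,47.5,51,54.5,57,59,60]))
E
```

```text
[[[-0.0000, -0.0030, 0], [0, 0, -0.0056], 15], [[-0.0002, -0.0090, 0], [0, 0, -0.0167], 15], [[-0.0009, -0.0180, 0], [0, 0, -0.0333], 15], [[-0.0021, -0.0270, 0], [0, 0, -0.0500], 15], [[-0.0041, -0.0374, 0], [0, 0, -0.0694], 15], [[-0.0067, -0.0476, 0], [0, 0, -0.0889], 15], [[-0.0099, -0.0576, 0], [0, 0, -0.1083], 15], [[-0.0137, -0.0674, 0], [0, 0, -0.1278], 15], [[-0.0181, -0.0770, 0], [0, 0, -0.1472], 15], [[-0.0231, -0.0863, 0], [0, 0, -0.1667], 15], [[-0.0287, -0.0953, 0], [0, 0, -0.1861], 15], [[-0.0348, -0.1039, 0], [0, 0, -0.2056], 15], [[-0.0414, -0.1121, 0], [0, 0, -0.2250], 15], [[-0.0484, -0.1199, 0], [0, 0, -0.2444], 15], [[-0.0560, -0.1273, 0], [0, 0, -0.2639], 15], [[-0.0640, -0.1341, 0], [0, 0, -0.2833], 15], [[-0.0724, -0.1405, 0], [0, 0, -0.3028], 15], [[-0.0786, -0.1448, 0], [0, 0, -0.3167], 15], [[-0.0837, -0.1479, 0], [0, 0, -0.3278], 15], [[-0.0863, -0.1495, 0], [0, 0, -0.3333], 15]]
```

Turning a first small part to check forces, then the rest.

Request:
{"op": "arm_command", "data": {"increments": [[[0,-0.003,0],[0,0,-0.0056],15],[[-0.0002,-0.009,0],[0,0,-0.0167],15],[[-0.0009,-0.018,0],[0,0,-0.0333],15],[[-0.0009,-0.018,0],[0,0,-0.0333],15]]}}

```text
time: 6.88
ee_pos: [0.6389, 0.1802, 0.1304]
eef_rot: [[0.882, 0.47, 0.002], [0.47, -0.882, 0.001], [0.002, -0.0, -1.0]]
wrist_force: [0.1, -0.3, 6.5]
grip_width: 0.0198
grasp_force: 19.7
```

Request:
{"op": "arm_command", "data": {"increments": [[[0,-0.003,0],[0,0,-0.0056],15],[[-0.0002,-0.009,0],[0,0,-0.0167],15],[[-0.0009,-0.018,0],[0,0,-0.0333],15],[[-0.0021,-0.027,0],[0,0,-0.05],15],[[-0.0041,-0.0374,0],[0,0,-0.0694],15],[[-0.0067,-0.0476,0],[0,0,-0.0889],15],[[-0.0099,-0.0576,0],[0,0,-0.1083],15],[[-0.0137,-0.0674,0],[0,0,-0.1278],15],[[-0.0181,-0.077,0],[0,0,-0.1472],15],[[-0.0231,-0.0863,0],[0,0,-0.1667],15],[[-0.0287,-0.0953,0],[0,0,-0.1861],15],[[-0.0348,-0.1039,0],[0,0,-0.2056],15],[[-0.0414,-0.1121,0],[0,0,-0.225],15],[[-0.0484,-0.1199,0],[0,0,-0.2444],15],[[-0.056,-0.1273,0],[0,0,-0.2639],15],[[-0.064,-0.1341,0],[0,0,-0.2833],15],[[-0.0724,-0.1405,0],[0,0,-0.3028],15],[[-0.0786,-0.1448,0],[0,0,-0.3167],15],[[-0.0837,-0.1479,0],[0,0,-0.3278],15],[[-0.0863,-0.1495,0],[0,0,-0.3333],15]]}}

```text
time: 9.38
ee_pos: [0.5656, 0.2271, 0.1304]
eef_rot: [[0.033, 0.999, 0.003], [0.999, -0.033, 0.003], [0.003, 0.003, -1.0]]
wrist_force: [0.5, 5.1, 5.7]
grip_width: 0.0193
grasp_force: 19.7
```

Request:
{"op": "arm_command", "data": {"increments": [[[0.001,-0.003,0],[0,0,-0.0056],15],[[0.0018,-0.009,0],[0,0,-0.0167],15],[[0.002,-0.018,0],[0,0,-0.0333],15],[[0.001,-0.027,0],[0,0,-0.05],15],[[-0.0011,-0.0374,0],[0,0,-0.0694],15],[[-0.0037,-0.0476,0],[0,0,-0.0889],15],[[-0.0069,-0.0576,0],[0,0,-0.1083],15],[[-0.0107,-0.0674,0],[0,0,-0.1278],15],[[-0.0151,-0.077,0],[0,0,-0.1472],15],[[-0.0201,-0.0863,0],[0,0,-0.1667],15],[[-0.0257,-0.0953,0],[0,0,-0.1861],15],[[-0.0318,-0.1039,0],[0,0,-0.2056],15],[[-0.0384,-0.1121,0],[0,0,-0.225],15],[[-0.0454,-0.1199,0],[0,0,-0.2444],15],[[-0.053,-0.1273,0],[0,0,-0.2639],15],[[-0.06,-0.133,0],[0,0,-0.28],15],[[-0.066,-0.1378,0],[0,0,-0.295],15],[[-0.0681,-0.1396,0],[0,0,-0.3],15],[[-0.0681,-0.1396,0],[0,0,-0.3],15]]}}

```text
time: 11.75
ee_pos: [0.4935, 0.1954, 0.1303]
eef_rot: [[-0.789, 0.615, 0.0], [0.615, 0.789, 0.002], [0.001, 0.002, -1.0]]
wrist_force: [-5.9, 5.8, 11.4]
grip_width: 0.0194
grasp_force: 20.1
```

```bash
python3 - <<'E'
from h import *
o=monitor.get_obs();p=np.array(o["ee_pos"]);print(p)
for c in((.5624,.1411),(.5627,.139)):
    v=p[:2]-c;print(np.hypot(*v),np.degrees(np.arctan2(v[1],v[0])))
ims=[imaging.read_camera(n) for n in("scene","side")]
cv2.imwrite("pics/s3.png",ims[0][:,:,::-1]);cv2.imwrite("pics/d3.png",ims[1][:,:,::-1])
a=cv2.resize(ims[0][140:280,190:340,::-1],(600,560),interpolation=cv2.INTER_CUBIC);cv2.imwrite("pics/s3c.png",cv2.convertScaleAbs(a,alpha=1.4))
E
```

```text
[0.49349871 0.19544851 0.13027821]
0.08775618395426785 141.73404580113657
0.08930426830563637 140.79536691830077
```

View pics/s3c.png

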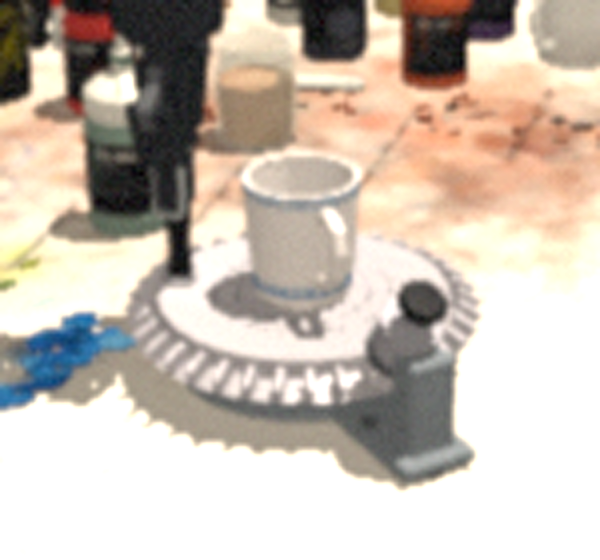

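The scene crop shows the mug handle at crop (335,225), now facing roughly towards the button at (422,300). I'll release, lift and look from above.

Request:
{"op": "arm_command", "data": {"increments": [[[0,0,0],[0,0,0],50],[[0,0,0],[0,0,0],50],[[0,0,0],[0,0,0],50],[[0,0,-0.03],[0,0,0],50],[[0,0,-0.12],[0,0,0],50],[[0,0,-0.24],[0,0,0],50],[[0,0,-0.24],[0,0,0],50]]}}

```text
time: 12.72
ee_pos: [0.4963, 0.1947, 0.255]
eef_rot: [[-0.788, 0.616, 0.009], [0.616, 0.788, 0.004], [-0.005, 0.008, -1.0]]
wrist_force: [0.3, -0.9, -1.6]
grip_width: 0.0428
grasp_force: 0.0
```

```bash
python3 - <<'E'
from h import *
print(rel([.58,.06,.36],0), monitor.get_obs()["ee_pos"])
E
```

```text
(array([-0.299, -0.107, -0.21 ]), array([3.000e-03, 2.000e-04, 2.888e-01])) [0.49627788 0.19466012 0.25495958]
```

Request:
{"op": "arm_command", "data": {"increments": [[[-0.06,-0.02,-0.1],[0,0,0.05],20],[[-0.15,-0.05,-0.15],[0,0,0.1],0],[[-0.25,-0.09,-0.19],[0,0,0.16],0],[[-0.299,-0.107,-0.21],[0.003,0,0.22],0],[[-0.299,-0.107,-0.21],[0.003,0,0.289],0],[[-0.299,-0.107,-0.21],[0.003,0,0.289],0],[[-0.299,-0.107,-0.21],[0.003,0,0.289],0],[[-0.299,-0.107,-0.21],[0.003,0,0.289],0]]}}

```text
time: 13.72
ee_pos: [0.5787, 0.0598, 0.3539]
eef_rot: [[-0.003, 1.0, -0.008], [1.0, 0.003, -0.004], [-0.004, -0.008, -1.0]]
wrist_force: [-1.1, 0.3, -0.2]
grip_width: 0.0002
grasp_force: 0.0
```

```bash
python3 - <<'E'
from h import *
import pickle
m=imaging.camera_model("wrist");im=imaging.read_camera("wrist");cv2.imwrite("pics/w4.png",im[:,:,::-1]);pickle.dump(m,open("w4.pkl","wb"))
cv2.imwrite("pics/w4c.png",cv2.resize(im[:260,130:430,::-1],None,fx=2.3,fy=2.3))
print(np.round(m["pose"],3).tolist())
E
```

```text
[[1.0, 0.006, -0.006, 0.58], [0.004, -0.946, -0.325, 0.145], [-0.008, 0.325, -0.946, 0.474], [0.0, 0.0, 0.0, 1.0]]
```

View pics/w4c.png

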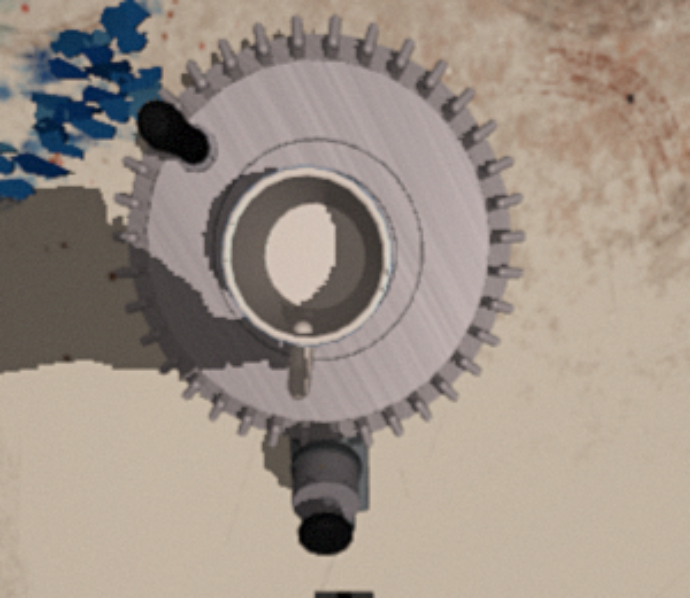

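The handle end is at crop (300,385), the mug centre at (306,257), the crank top at (158,124) and the button at (326,533). I'll compute the angles and the rib phase relative to the start picture.

```bash
python3 - <<'E'
from h import *
import pickle
f=lambda u,v:(130+u/2.3,v/2.3)
A=lambda v:np.degrees(np.arctan2(v[1],v[0]))
for n,cr,mu,hs,bt in(("w1",(481,182),(303,248),[(188,172)],(321,528)),("w4",(158,124),(306,257),[(300,385),(300,393)],(326,533))):
    m=pickle.load(open(n+".pkl","rb"));g=cv2.imread(f"pics/{n}.png",0).astype(np.float32)
    mc=onz(m,f(*mu),.141)
    for h in hs:
        for z in(.10,.12): v=onz(m,f(*h),z)-mc;print(n,"handle",z,np.hypot(*v[:2]),A(v))
    b=onz(m,f(*bt),.116);print("mug",mc,"btn",b,"ang from mug",A(b-mc))
    k=onz(m,f(*cr),.142);print("crank top",k)
    W=np.linalg.inv(m["pose"]);t=np.radians(np.arange(0,360,.25))
    for c in((.5625,.140),(.5635,.139)):
      for r,z in((.114,.045),(.117,.04)):
        P=np.c_[c[0]+r*np.cos(t),c[1]+r*np.sin(t),np.full(len(t),z)]
        q=P@W[:3,:3].T+W[:3,3];u=(m["fx"]*q[:,0]/q[:,2]+m["cx"]).astype(np.float32);v=(m["fy"]*q[:,1]/q[:,2]+m["cy"]).astype(np.float32)
        s=cv2.remap(g,u[:,None],v[:,None],cv2.INTER_LINEAR).ravel()
        s=s-cv2.blur(np.tile(s,3)[:,None],(1,81)).ravel()[len(s):2*len(s)]
        out=[]
        for lo,hi in((-20,140),(-85,-30),(-150,-100)):
            d=np.degrees(t);mk=((d-lo)%360)<(hi-lo);F=np.sum(s[mk]*np.exp(-36j*t[mk]));out.append((round(-np.degrees(np.angle(F))/36,2),round(abs(F))))
        print(c,r,out)
E
```

```text
w1 handle 0.1 0.06979894317852824 148.63050227239637
w1 handle 0.12 0.06526060673232309 148.1955437082201
mug [0.56143026 0.14399143 0.141     ] btn [ 0.56740127 -0.00659112  0.116     ] ang from mug -87.72925276305851
crank top [0.64212886 0.17205804 0.142     ]
(0.5625, 0.14) 0.114 [(np.float64(2.77), 4661), (np.float64(0.78), 2225), (np.float64(0.1), 2411)]
(0.5625, 0.14) 0.117 [(np.float64(2.88), 6399), (np.float64(0.83), 2296), (np.float64(0.11), 2790)]
(0.5635, 0.139) 0.114 [(np.float64(3.29), 5129), (np.float64(0.78), 2134), (np.float64(-0.61), 2386)]
(0.5635, 0.139) 0.117 [(np.float64(3.3), 5938), (np.float64(0.81), 2286), (np.float64(-0.57), 2781)]
w4 handle 0.1 0.06690932318859594 -95.63548582059762
w4 handle 0.12 0.06301026105378606 -94.7116320545019
w4 handle 0.1 0.07129020621364583 -95.34685430053591
w4 handle 0.12 0.0671615451952942 -94.47870273886508
mug [0.56017797 0.14030024 0.141     ] btn [ 0.56788304 -0.0064955   0.116     ] ang from mug -86.99539451065415
crank top [0.49731843 0.19439715 0.142     ]
(0.5625, 0.14) 0.114 [(np.float64(1.56), 5942), (np.float64(-0.69), 2511), (np.float64(-1.1), 2914)]
(0.5625, 0.14) 0.117 [(np.float64(1.67), 6634), (np.float64(-0.6), 2493), (np.float64(-1.12), 3285)]
(0.5635, 0.139) 0.114 [(np.float64(2.01), 6329), (np.float64(-0.67), 2414), (np.float64(-1.85), 2913)]
(0.5635, 0.139) 0.117 [(np.float64(2.01), 6446), (np.float64(-0.54), 2210), (np.float64(-1.78), 3255)]
```

```bash
python3 - <<'E'
from h import *
print(rel([.563,.03,.25],0))
E
```

```text
(array([-0.058, -0.03 ,  0.208]), array([-0.0027,  0.0013,  0.0006]))
```

Request:
{"op": "arm_command", "data": {"increments": [[[-0.058,-0.03,0.08],[-0.0027,0.0013,0],100],[[-0.058,-0.03,0.208],[-0.0027,0.0013,0.0006],100],[[-0.058,-0.03,0.208],[-0.0027,0.0013,0.0006],100],[[-0.058,-0.03,0.208],[-0.0027,0.0013,0.0006],100],[[-0.058,-0.03,0.208],[-0.0027,0.0013,0.0006],100],[[-0.058,-0.03,0.208],[-0.0027,0.0013,0.0006],100]]}}

```text
time: 14.52
ee_pos: [0.5639, 0.0303, 0.2519]
eef_rot: [[0.002, 1.0, 0.003], [1.0, -0.002, 0.0], [0.0, 0.003, -1.0]]
wrist_force: [-0.6, 0.1, 0.0]
grip_width: 0.0854
grasp_force: 0.0
```

```bash
python3 - <<'E'
from h import *
import pickle
m=imaging.camera_model("wrist");im=imaging.read_camera("wrist");cv2.imwrite("pics/w5.png",im[:,:,::-1]);pickle.dump(m,open("w5.pkl","wb"))
cv2.imwrite("pics/w5c.png",cv2.resize(im[0:290,170:400,::-1],None,fx=2.05,fy=2.05,interpolation=cv2.INTER_CUBIC))
print(np.round(m["pose"],3).tolist())
E
```

```text
[[1.0, -0.002, 0.003, 0.564], [-0.001, -0.947, -0.321, 0.115], [0.003, 0.321, -0.947, 0.372], [0.0, 0.0, 0.0, 1.0]]
```

View pics/w5c.png

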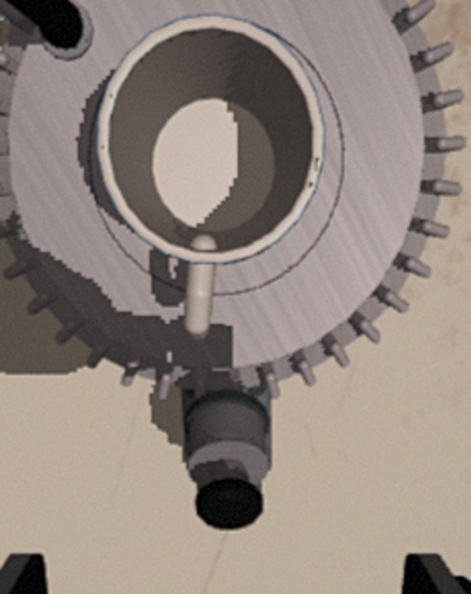

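The enlarged view shows the rim centre at (211.5,139), the handle centreline running (201.5,265)→(197,325), the button at (229,504) and the barrel at (228,440).

```bash
python3 - <<'E'
from h import *
import pickle
m=pickle.load(open("w5.pkl","rb"));f=lambda u,v:(170+u/2.05,v/2.05)
A=lambda v:round(np.degrees(np.arctan2(v[1],v[0])),2)
e=[onz(m,f(*p),.141) for p in((98,139),(325,139),(211.5,15),(211.5,264))];print("rim",(e[0]+e[1])[0]/2,(e[2]+e[3])[1]/2,e[1][0]-e[0][0],e[2][1]-e[3][1])
mc=np.array([(e[0]+e[1])[0]/2,(e[2]+e[3])[1]/2])
for z in(.11,.12,.13):
    a,b=onz(m,f(201.5,265),z)[:2],onz(m,f(197,325),z)[:2];print(z,A(b-a),A(a-mc),A(b-mc),np.hypot(*(b-mc)))
for p in((229,504),(231,504)):
  b=onz(m,f(*p),.116)[:2];print("btn",b,A(b-[.5625,.14]),A(b-mc))
# wheel edge: circle fit to points on disc edge z=.055
e=np.array([onz(m,f(*p),.055)[:2] for p in((10,139),(423,139),(270,360),(340,317),(395,250))])
Q=np.c_[2*e,np.ones(len(e))];x=np.linalg.lstsq(Q,(e**2).sum(1),rcond=None)[0];print("wheel c",x[:2],np.sqrt(x[2]+x[0]**2+x[1]**2))
E
```

```text
rim 0.5606471798452731 0.1393812749714265 0.07725728030618395 0.07737340674651062
0.11 -95.15 -96.85 -96.21 0.06586539873334989
0.12 -95.15 -96.51 -96.01 0.06428149975575641
0.13 -95.15 -96.16 -95.79 0.06269845498748927
btn [ 0.56713218 -0.00648967] -88.19 -87.45
btn [ 0.56804347 -0.00649197] -87.83 -87.1
wheel c [0.56136918 0.14109344] 0.09676116502404808
```

```bash
python3 - <<'E'
from h import *
import pickle
m=pickle.load(open("w5.pkl","rb"));g=cv2.imread("pics/w5.png",0).astype(np.float32)
W=np.linalg.inv(m["pose"])
for c in((.5614,.1411),(.5625,.1400)):
  for r,z in((.108,.048),(.112,.045),(.116,.042)):
    d=np.arange(-150,-20,.1);t=np.radians(d)
    P=np.c_[c[0]+r*np.cos(t),c[1]+r*np.sin(t),np.full(len(t),z)];q=P@W[:3,:3].T+W[:3,3]
    u=(m["fx"]*q[:,0]/q[:,2]+m["cx"]).astype(np.float32);v=(m["fy"]*q[:,1]/q[:,2]+m["cy"]).astype(np.float32)
    s=cv2.remap(g,u[:,None],v[:,None],cv2.INTER_LINEAR).ravel();s=cv2.GaussianBlur(s[:,None],(1,0) if 0 else (1,15),0).ravel()
    pk=[i for i in range(25,len(s)-25) if s[i]==s[i-25:i+26].max() and s[i]-s[i-40 if i>40 else 0:i+41].min()>8]
    print(c,r,[round(float(d[i]),1) for i in pk])
E
python3 - <<'E'
import sys;sys.path.insert(0,'.')
import os;os.chdir('.')
from h import *
import pickle
m=pickle.load(open("w5.pkl","rb"));f=lambda u,v:(170+u/2.05,v/2.05)
for p in((129,373),(165,387),(270,383),(307,374),(338,355),(370,328)):
    print(p,[(round(float(np.degrees(np.arctan2(*(onz(m,f(*p),.045)[:2]-c)[::-1]))),1),round(float(np.hypot(*(onz(m,f(*p),.045)[:2]-c))),4)) for c in((.5614,.1411),(.5625,.14))])
E
```

```text
(0.5614, 0.1411) 0.108 [-145.2, -135.3, -125.2, -115.0, -110.0, -104.7, -94.9, -79.2, -74.7, -64.7, -60.3, -54.7, -49.0, -44.7, -38.2, -34.6, -30.6, -24.7]
(0.5614, 0.1411) 0.112 [-141.0, -129.8, -117.7, -108.8, -104.7, -94.5, -80.7, -68.4, -61.7, -58.3, -52.2, -42.2, -27.7]
(0.5614, 0.1411) 0.116 [-139.9, -130.6, -127.7, -122.2, -117.8, -112.4, -104.7, -95.5, -81.8, -67.5, -62.2, -57.7, -47.4, -42.2, -37.5, -32.3, -28.3]
(0.5625, 0.14) 0.108 [-146.0, -136.2, -126.1, -116.1, -111.6, -105.5, -95.4, -81.8, -75.1, -64.8, -61.5, -54.8, -50.0, -44.7, -38.6, -34.5, -27.6, -24.4]
(0.5625, 0.14) 0.112 [-141.7, -130.6, -118.4, -109.9, -105.4, -95.4, -82.9, -68.1, -60.8, -57.7, -52.1, -39.6, -27.6]
(0.5625, 0.14) 0.116 [-140.6, -131.4, -128.5, -123.1, -118.5, -113.2, -105.3, -96.1, -71.0, -67.8, -62.4, -59.2, -52.1, -47.5, -42.1, -37.4, -28.3]
(129, 373) [(-114.8, 0.1136), (-115.5, 0.1131)]
(165, 387) [(-104.4, 0.1145), (-105.0, 0.1137)]
(270, 383) [(-75.2, 0.1126), (-75.6, 0.1112)]
(307, 374) [(-64.9, 0.1147), (-65.1, 0.1132)]
(338, 355) [(-55.2, 0.1138), (-55.3, 0.1122)]
(370, 328) [(-44.3, 0.1132), (-44.3, 0.1116)]
```

Ribs lie at about −105, −95, −85 and −75°, and the plunger at about −88°. So the wheel stands near 118° and the handle needs about 8° more. The nearest locking position is 130°, another 11.5–12°. I'll grip the crank again.

```bash
python3 - <<'E'
from h import *
print(rel([.4962,.1947,.25],51))
E
```

```text
(array([ 0.329, -0.136,  0.003]), array([ 7.00e-04,  2.00e-04, -2.84e-01]))
```

Request:
{"op": "arm_command", "data": {"increments": [[[0.08,-0.04,-0.03],[0,0,-0.05],50],[[0.17,-0.07,-0.03],[0,0,-0.1],50],[[0.25,-0.11,-0.02],[0,0,-0.16],50],[[0.329,-0.136,0.003],[0,0,-0.22],50],[[0.329,-0.136,0.003],[0,0,-0.284],50],[[0.329,-0.136,0.003],[0,0,-0.284],50],[[0.329,-0.136,0.003],[0,0,-0.284],50],[[0.329,-0.136,0.003],[0,0,-0.284],50]]}}

```text
time: 15.58
ee_pos: [0.4958, 0.1941, 0.2488]
eef_rot: [[-0.775, 0.632, 0.001], [0.632, 0.775, 0.0], [-0.0, 0.0, -1.0]]
wrist_force: [-0.1, 0.2, -0.4]
grip_width: 0.0429
grasp_force: 0.0
```

Request:
{"op": "arm_command", "data": {"increments": [[[0,0,0.1],[0,0,0],50],[[0,0,0.18],[0,0,0],50],[[0,0,0.22],[0,0,0],50],[[0,0,0.24],[0,0,0],50],[[0,0,0.24],[0,0,0],40],[[0,0,0.24],[0,0,0],30],[[0,0,0.24],[0,0,0],15],[[0,0,0.24],[0,0,0],15],[[0,0,0.24],[0,0,0],15]], "force": 20}}

```text
time: 16.7
ee_pos: [0.4963, 0.195, 0.1298]
eef_rot: [[-0.777, 0.63, 0.002], [0.63, 0.777, 0.001], [-0.001, 0.002, -1.0]]
wrist_force: [-0.1, 0.1, 6.0]
grip_width: 0.0195
grasp_force: 20.0
```

Request:
{"op": "arm_command", "data": {"increments": [[[0,-0.003,0],[0,0,-0.0056],15],[[-0.0002,-0.009,0],[0,0,-0.0167],15],[[-0.0009,-0.017,0],[0,0,-0.032],15],[[-0.002,-0.025,0],[0,0,-0.047],15],[[-0.003,-0.031,0],[0,0,-0.058],15],[[-0.0036,-0.0347,0],[0,0,-0.065],15],[[-0.0036,-0.0347,0],[0,0,-0.065],15],[[-0.0036,-0.0347,0],[0,0,-0.065],15]]}}

```text
time: 17.7
ee_pos: [0.4864, 0.1807, 0.1298]
eef_rot: [[-0.889, 0.459, 0.002], [0.459, 0.889, 0.001], [-0.001, 0.002, -1.0]]
wrist_force: [-1.6, 0.6, 7.8]
grip_width: 0.0197
grasp_force: 20.0
```

Request:
{"op": "arm_command", "data": {"increments": [[[0,0,0],[0,0,0],50],[[0,0,0],[0,0,0],50],[[0,0,0],[0,0,0],50],[[0,0,-0.03],[0,0,0],50],[[0,0,-0.12],[0,0,0],50],[[0,0,-0.24],[0,0,0],50],[[0,0,-0.24],[0,0,0],50]]}}

```text
time: 18.58
ee_pos: [0.4881, 0.1811, 0.2546]
eef_rot: [[-0.888, 0.459, 0.009], [0.459, 0.888, 0.003], [-0.006, 0.007, -1.0]]
wrist_force: [0.2, 1.0, 0.6]
grip_width: 0.0427
grasp_force: 0.0
```

```bash
python3 - <<'E'
from h import *
print(rel([.563,.03,.25],0))
E
```

```text
(array([-0.272, -0.2  ,  0.01 ]), array([0.0032, 0.0006, 0.3482]))
```

Request:
{"op": "arm_command", "data": {"increments": [[[-0.06,-0.04,-0.03],[0,0,0.05],100],[[-0.14,-0.1,-0.03],[0,0,0.1],100],[[-0.21,-0.15,-0.02],[0,0,0.16],100],[[-0.272,-0.2,0.01],[0.003,0.001,0.22],100],[[-0.272,-0.2,0.01],[0.003,0.001,0.28],100],[[-0.272,-0.2,0.01],[0.003,0.001,0.348],100],[[-0.272,-0.2,0.01],[0.003,0.001,0.348],100],[[-0.272,-0.2,0.01],[0.003,0.001,0.348],100],[[-0.272,-0.2,0.01],[0.003,0.001,0.348],100]]}}

```text
time: 19.7
ee_pos: [0.5608, 0.0289, 0.2437]
eef_rot: [[-0.003, 1.0, -0.009], [1.0, 0.003, -0.002], [-0.002, -0.009, -1.0]]
wrist_force: [-1.1, 0.7, -0.4]
grip_width: 0.0855
grasp_force: 0.0
```

```bash
python3 - <<'E'
from h import *
import pickle
m=imaging.camera_model("wrist");im=imaging.read_camera("wrist");cv2.imwrite("pics/w6.png",im[:,:,::-1]);pickle.dump(m,open("w6.pkl","wb"))
cv2.imwrite("pics/w6c.png",cv2.resize(im[0:290,170:400,::-1],None,fx=2.05,fy=2.05,interpolation=cv2.INTER_CUBIC))
print(np.round(m["pose"],3).tolist())
E
```

```text
[[1.0, 0.007, -0.007, 0.562], [0.004, -0.946, -0.323, 0.113], [-0.008, 0.323, -0.946, 0.364], [0.0, 0.0, 0.0, 1.0]]
```

View pics/w6c.png

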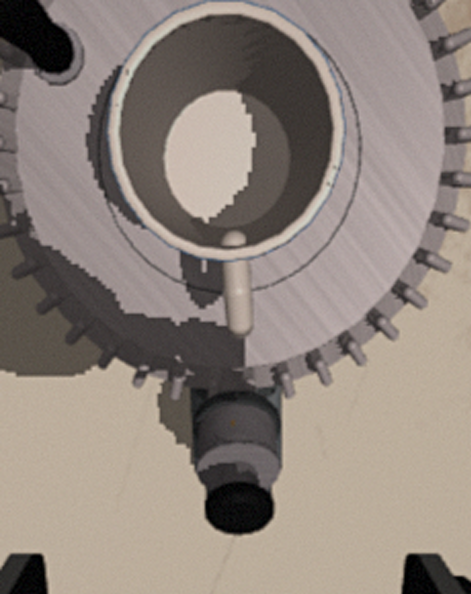

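The view shows the rim centre at (227,130), the handle centreline (235,268)→(241,325), the button at (239.5,507) and ribs at (140,377), (176,388), (287,385), (320,372) and (355,352).

```bash
python3 - <<'E'
from h import *
import pickle
m=pickle.load(open("w6.pkl","rb"));f=lambda u,v:(170+u/2.05,v/2.05)
A=lambda v:round(float(np.degrees(np.arctan2(v[1],v[0]))),2)
e=[onz(m,f(*p),.141) for p in((109,130),(345,130),(227,1),(227,261))];mc=np.array([(e[0]+e[1])[0]/2,(e[2]+e[3])[1]/2]);print(mc,e[1][0]-e[0][0],e[2][1]-e[3][1])
for z in(.11,.125):
    a,b=onz(m,f(235,268),z)[:2],onz(m,f(241,325),z)[:2];print(z,A(b-a),A(a-mc),A(b-mc),np.hypot(*(b-mc)))
b=onz(m,f(239.5,507),.116)[:2]
for c in((.5614,.1411),(.5625,.140)):
  print("btn",b,A(b-c),A(b-mc),"ribs",[A(onz(m,f(*p),.045)[:2]-c) for p in((140,377),(176,388),(287,385),(320,372),(355,352))])
T=[-152,0,116]
t=np.array([.1,.1,0]);a=np.array([-.017,.5,-.866])
tgt=np.array([.5670,-.0137,.116])-.042*a
o=monitor.get_obs();R=np.array(o["eef_rot"]);Rt=np.array([[0,1,0],[.866,0,.5],[.5,0,-.866]])
print(R.T@(tgt-o["ee_pos"])/.5,Ro.from_matrix(R.T@Rt).as_rotvec()/np.pi,tgt)
E
```

```text
[0.56082739 0.13910272] 0.07706005008586259 0.0772182614552184
0.11 -83.22 -85.48 -84.7 0.06596139578368633
0.125 -83.22 -85.56 -84.77 0.06358180119726597
btn [ 0.56721338 -0.00582841] -87.73 -87.48 ribs [-113.65, -103.76, -73.88, -64.53, -54.07]
btn [ 0.56721338 -0.00582841] -88.15 -87.48 ribs [-114.37, -104.43, -74.26, -64.79, -54.19]
[-0.12668266  0.01513353  0.18273431] [-3.00028728e-03  1.67322443e-01  1.17234620e-04] [ 0.567714 -0.0347    0.152372]
```

The handle is within about 3–4° of the plunger and the rib gap within about 1.2° of the pin. I'll go to the button with closed fingers.

Request:
{"op": "arm_command", "data": {"increments": [[[-0.08,0.015,0],[0,0.05,0],0],[[-0.127,0.015,0.05],[-0.003,0.1,0],0],[[-0.127,0.015,0.1],[-0.003,0.167,0],0],[[-0.127,0.015,0.15],[-0.003,0.167,0],0],[[-0.127,0.015,0.183],[-0.003,0.167,0],0],[[-0.127,0.015,0.183],[-0.003,0.167,0],0],[[-0.127,0.015,0.183],[-0.003,0.167,0],0]]}}

```text
time: 20.62
ee_pos: [0.5682, -0.034, 0.1535]
eef_rot: [[-0.001, 1.0, 0.002], [0.867, 0.0, 0.499], [0.499, 0.002, -0.867]]
wrist_force: [0.4, 0.8, 0.6]
grip_width: 0.0
grasp_force: 0.0
```

```bash
python3 - <<'E'
from h import *
o=monitor.get_obs();R=np.array(o["eef_rot"]);print("to first contact",R.T@(np.array([.5668,-.0247,.135])-o["ee_pos"]),o["grip_width"])
E
```

```text
to first contact [-0.00117299 -0.00147102  0.02069153] 4.960176459138004e-06
```

Request:
{"op": "arm_command", "data": {"increments": [[[-0.002,-0.003,0.02],[0,0,0],0],[[-0.002,-0.003,0.038],[0,0,0],0],[[-0.002,-0.003,0.046],[0,0,0],0],[[-0.002,-0.003,0.054],[0,0,0],0],[[-0.002,-0.003,0.06],[0,0,0],0],[[-0.002,-0.003,0.066],[0,0,0],0],[[-0.002,-0.003,0.066],[0,0,0],0]]}}

```text
time: 21.5
ee_pos: [0.566, -0.0191, 0.1234]
eef_rot: [[0.001, 1.0, 0.001], [0.866, -0.001, 0.5], [0.5, -0.0, -0.866]]
wrist_force: [-3.5, -0.4, 6.7]
grip_width: 0.0006
grasp_force: 3.0
```

Request:
{"op": "arm_command", "data": {"increments": [[[0,0,0.003],[0,0,0],0],[[0,0,0.005],[0,0,0],0],[[0,0,0.005],[0,0,0],0]]}}

```text
time: 21.88
ee_pos: [0.566, -0.0184, 0.1222]
eef_rot: [[0.001, 1.0, 0.001], [0.866, -0.002, 0.5], [0.5, 0.0, -0.866]]
wrist_force: [-5.5, -3.7, 13.5]
grip_width: 0.0002
grasp_force: 6.8
```

Hard stop reached at about 14 mm and 13 N. Letting go gently.

Request:
{"op": "arm_command", "data": {"increments": [[[0,0,-0.006],[0,0,0],0],[[0,0,-0.012],[0,0,0],0],[[0,0,-0.018],[0,0,0],0],[[0,0,-0.022],[0,0,0],0],[[0,0,-0.022],[0,0,0],0],[[0,0,-0.022],[0,0,0],0]]}}

```text
time: 22.62
ee_pos: [0.5659, -0.0235, 0.1302]
eef_rot: [[0.002, 1.0, 0.001], [0.866, -0.002, 0.499], [0.499, -0.0, -0.867]]
wrist_force: [0.3, 0.3, 0.1]
grip_width: -0.0001
grasp_force: 0.0
```

With the button 4.8 mm in there is no force on the tip, so it is latched in (locked). I'll back off and verify numerically.

Request:
{"op": "arm_command", "data": {"increments": [[[0,0,-0.08],[0,0,0],0],[[0.05,0,-0.18],[0,-0.05,0],0],[[0.15,-0.008,-0.2],[0,-0.1,0],50],[[0.204,-0.008,-0.149],[0,-0.167,0],100],[[0.204,-0.008,-0.149],[0,-0.167,0],100],[[0.204,-0.008,-0.149],[0,-0.167,0],100],[[0.204,-0.008,-0.149],[0,-0.167,0],100],[[0.204,-0.008,-0.149],[0,-0.167,0],100]]}}

```text
time: 23.62
ee_pos: [0.5622, 0.0256, 0.2457]
eef_rot: [[0.005, 1.0, -0.001], [1.0, -0.005, -0.002], [-0.002, -0.001, -1.0]]
wrist_force: [-0.1, -0.5, 0.8]
grip_width: 0.085
grasp_force: 0.0
```

```bash
python3 - <<'E'
from h import *
import pickle
m7=imaging.camera_model("wrist");im=imaging.read_camera("wrist");cv2.imwrite("pics/w7.png",im[:,:,::-1]);pickle.dump(m7,open("w7.pkl","wb"))
o=monitor.get_obs();print(o["time"],o["ee_pos"],o["wrist_force"])
for n in("w6","w7"):
    m=pickle.load(open(n+".pkl","rb"));I=cv2.imread(f"pics/{n}.png").astype(np.float32)
    # rectify onto handle plane z=.12: 0.25 mm/px, and onto rib plane z=.045
    W=np.linalg.inv(m["pose"])
    def rect(z,x,y):
        X,Y=np.meshgrid(x,y);q=np.stack([X,Y,np.full_like(X,z)],-1)@W[:3,:3].T+W[:3,3]
        return cv2.remap(I,(m["fx"]*q[...,0]/q[...,2]+m["cx"]).astype(np.float32),(m["fy"]*q[...,1]/q[...,2]+m["cy"]).astype(np.float32),1)
    # handle: warm-bright pixels in rows between rim and wheel edge
    x=np.arange(.535,.595,.00025);out=[]
    for y in(.092,.088,.084,.080):
        r=rect(.12,x,np.array([y]))[0];w=r[:,2]-r[:,0]  # red minus blue: mug is warm
        k=(w>6)&(r[:,2]>95);out.append((round(float(x[k].mean()),4),int(k.sum())) if k.any() else None)
    t=np.radians(np.r_[-70:-20:.25]);c=(.562,.1405)
    ph=[]
    for rr,z in((.114,.045),(.117,.042)):
        q=np.c_[c[0]+rr*np.cos(t),c[1]+rr*np.sin(t),np.full(len(t),z)]@W[:3,:3].T+W[:3,3]
        s=cv2.remap(I.mean(2),(m["fx"]*q[:,0]/q[:,2]+m["cx"]).astype(np.float32)[:,None],(m["fy"]*q[:,1]/q[:,2]+m["cy"]).astype(np.float32)[:,None],1).ravel()
        ph.append(round(float(-np.degrees(np.angle(np.sum((s-s.mean())*np.exp(-36j*t))))/36),2))
    g=(I.max(2)<25).astype(np.uint8)[200:300,230:330];nn,l,st,ce=cv2.connectedComponentsWithStats(g);i=1+np.argmax(st[1:,4])
    px=ce[i]+[230,200];print(n,out,ph,"btn px",px,st[i].tolist(),onz(m,px,.116),onz(m,px,.110))
E
```

```text
23.675 [0.5622146  0.02593648 0.24567437] [-0.2878504   0.3512553   1.08759746]
w6 [(0.5689, 181), (0.5684, 186), (0.5666, 212), (0.5649, 240)] [0.76, 0.98] btn px [286.1552795  247.04192547] [40, 35, 33, 25, 644] [ 0.56659975 -0.00555905  0.116     ] [ 0.56671525 -0.00843702  0.11      ]
w7 [(0.5698, 175), (0.5687, 183), (0.567, 205), (0.5649, 240)] [0.79, 0.86] btn px [283.54746835 236.52531646] [38, 25, 32, 25, 632] [0.56643121 0.00074119 0.116     ] [ 0.56651491 -0.0018859   0.11      ]
```

```bash
python3 -c "
from plant import ticket
print(ticket.close_job())"
```

```text
the job is handed in; nothing more can be done
None
```

I turned the wheel about 130° until the mug's handle pointed at the plunger, to within about 3° by camera (stops are 10° apart). I locked it there with one full press (the button was out at the start), checked that the button had latched in, and handed the job in at about 24 s without touching the mug or the things around it.

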